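Heel the model ship to the marker

TASK

The model ship sits on a spring-backed tilting cradle. With the fingertips, press down the round finger pad on the same side as the ball-topped marker until the pointer stands in line with that marker, hold it there for about a second without swinging the pointer well past it or the other way, then let go so that the cradle springs back level. Do not grasp, lift or touch the ship itself, and leave the things around the stand where they are.

Things in the scene. Friction and masses are not known exactly. Their poses are not given: they have to be found in the camera images.
- stand: Fixed wooden heeling stand. Origin at the centre of its underside on the table; its x runs from the finger pads towards the scale rail (away from the robot), its y to the left seen from the robot, z up. Plywood base 270 x 250 x 18 mm. At the far end (x = +118 mm) a level scale rail 220 mm long (along y), 12 mm thick, its top 255 mm above the table, stands on two 12 mm square posts at y = +-100 mm. Small bearing brackets 60 mm wide, 86 mm high, at x = +-110 mm.
- cradle (a joint): Tilt of the cradle about a level line along the stand's x, 70 mm above the table and midway between the pads: 0 level, positive = the stand's +y side (pad_left) down and the pointer swung to +y; limits +-0.34 rad. The cradle is a plywood plate 200 mm (x) x 240 mm (y) x 12 mm centred on the hinge line, top 76 mm above the table when level. Springs bring it back to level, well damped, in about a second; pressing a pad takes about 3.2 N per 0.1 rad.
- pointer_tip (a point): Tip of the thin steel pointer fixed to the cradle at its far end, 130 mm along the stand's +x and 180 mm above the hinge line when level (250 mm above the table); it swings sideways in front of the scale rail, 180 mm x sin(tilt). A pad goes down about 5.6 mm for each 10 mm of pointer swing.
- pad_left: Black rubber finger pad, a low dome 40 mm across and 10 mm high, on the near corner of the cradle at the stand's x = -75 mm, y = +100 mm. Origin at the centre of its underside on the plate (76 mm above the table when level), z up out of the plate; the top of the dome is at z = +10 mm. It tilts with the cradle.
- pad_right: The same pad on the other near corner, at the stand's x = -75 mm, y = -100 mm.
- ball_marker: The marker to reach: a brass clip fixed on top of the scale rail, 12 mm wide, with a thin stem and a 14 mm ball on it, 41 mm high in all. Origin at the centre of its underside on the rail's top (255 mm above the table); axes parallel to the stand's. It sits 27 to 50 mm left or right of the middle of the rail; the pointer is in line with it when pointer tip and marker have the same y in the stand's (or marker's) frame.
- block_marker: A plain low brass block clip, 20 mm wide and 10 mm high, fixed on the rail's top on the other side; not the one to reach. Origin at the centre of its underside.
- hull: Unfinished wooden model ship hull, 190 mm long (along the stand's x), 64 mm wide, 47 mm high to the deck (81 mm to the top of the stub mast), loose between chocks on the middle of the cradle. Origin at the centre of its keel's underside. Not to be touched.
- hull_seat (a point): Point on the top of the cradle plate where the hull's origin belongs; it tilts with the cradle.
- glue_bottle: White glue bottle, 56 mm across, 160 mm high, standing beside the stand; origin at the centre of its underside. Leave alone.
- jar: Small glass jar with a lid, 60 mm across, 75 mm high, standing beside the stand; origin at the centre of its underside. Leave alone.
- sanding_block: Cork sanding block 70 x 40 x 28 mm lying beside the stand; origin at the centre of its underside. Leave alone.
- screwdriver: Screwdriver about 160 mm long lying beside the stand; origin at the centre of its underside. Leave alone.

How it is judged:
On the way:
1. a finger presses a pad and holds the pointer within 5 mm of the ball-topped marker for 0.7 s (y of pointer_tip in the frame of ball_marker between -0.005 and 0.005 m and (contact force between the fingers and pad_left above 0.5 N or contact force between the fingers and pad_right above 0.5 N)), for 0.7 s.
At the end, for the whole second after the job is handed in: The cradle has been let go and is level again (within 0.03 rad) and at rest, and the hull still sits within 10 mm of its seat (value of joint cradle between -0.03 and 0.03 rad and velocity of joint cradle between -0.05 and 0.05 rad/s and distance between hull and hull_seat below 0.01 m and linear speed of hull below 0.02 m/s); the robot touches nothing.
It fails at once if the pointer is swung more than 12 mm past the ball-topped marker, or more than 15 mm the wrong way ((y of pointer_tip in the frame of stand above 0.015 m and y of pointer_tip in the frame of ball_marker above 0.012 m) or (y of pointer_tip in the frame of stand below -0.015 m and y of pointer_tip in the frame of ball_marker below -0.012 m)).
It fails at once if the robot touches the ship (more than 0.5 N) (contact force between any of the fingers, the arm and hull above 0.5 N).
It fails at once if the ship leaves its seat by more than 15 mm (distance between hull and hull_seat above 0.015 m).
It fails at once if a thing beside the stand is moved or lifted by more than 20 mm (distance of any of glue_bottle, jar, sanding_block, screwdriver from where it was at the start of the episode above 0.02 m).
It also fails if it takes over 35 s, if anything falls off the work surface, if the arm or the gripper's body presses on something with over 40 N, if the wrist force passes 120 N, or if a joint passes its speed limit or range.

ROBOT

A 6-joint arm with a two-finger parallel gripper is mounted at the origin on the work surface. World frame = base frame: x ahead of the robot, y to its left, z up, the work surface at z = 0. Lengths are in m, angles in rad, forces in N, time in s.
With the tool pointing down it reaches from about 0.3 to 0.875 m from the base axis. Payload 6.4 kg.
Tool frame: the origin (TCP) lies midway between the tips of the shut fingers; the grasp point (between the pads) lies 19 mm behind it (ctrl.pinch_z is the distance from the TCP to the grasp point, in m); z points along the fingers, y is the line along which they close (so a half turn about z gives the same grasp; the last joint's range is limited). The gripper opens to 85 mm and grips with 20 to 120 N. Pads are 22 mm wide; open, the fingers measure 114 mm over their backs; the gripper's body (76 mm by 85 mm) begins 54 mm behind the grasp point. The pads swing forward as they close: fully open they stand 13 mm farther back than shut.
Start: joints at [-1.364, 0.181, 1.607, -0, 1.354, -0.206], TCP at [0.231, -0.527, 0.231] pointing down, gripper open.
Joint ranges: [-2.99, 2.99], [-0.89, 2.07], [0.3, 2.58], [-1.14, 4.28], [0, 2.63], [-3.12, 3.12]. Speed limits (rad/s): [2.57, 2.57, 3.01, 3.14, 3.14, 3.14].

INTERFACE

Orientations are given as a unit quaternion [w, x, y, z].
In Python, from bench import ctrl gives the robot as it stands.
- The arm moves only by the tool apply_moves, never from a script. Its argument "moves" is a list of rows, each an object with "jaw": the opening, from 0 (shut) to 1 (fully open); "offset": the shift along the tool's x, y, z in mm, a list of three; "rot": the turn, a rotation vector about the tool's x, y, z in degrees, a list of three. In form: [{"jaw": jaw, "offset": [dx, dy, dz], "rot": [ax, ay, az]}, ...]. A call has exactly 5 rows; each row shifts and turns the commanded pose from where the row before left it, along the tool's axes as they then stand; what a row does not reach is not made up. A row lasts 1/8 s, in which the tool goes at most 62.5 mm and 10.7 degrees, less where a joint would pass 70% of its speed; a pose out of reach is approached as far as the arm can. A call is refused whole if a number of a shift passes 62.5 or a number of a turn 10.7, either way. A call with a gripper value outside its range is refused whole. The fingers move at their own pace and stop on an object; the grip force is fixed at half the most. Time passes only in rows, so rows that do not move let the fingers close, or fill a call up. It gives the time, the measured TCP pose, the force, the opening and the grip force at its end, in the units of the state.
- ctrl.get_obs(): the state, without advancing time (a new reading comes with each control period).
- ctrl.camera(name): name is "side" or "top"; returns (picture, depth): 400x640x3 uint8, red, green, blue; 400x640 float32, m along the optical axis (not along the pixel's ray), 0 where there is no reading.
- ctrl.camera_params(name): a dict with "K" (3x3 intrinsics, pixels), "dist" ([k1, k2, p1, p2, k3] as OpenCV has them; the pictures are not rectified), "cam_to_world" (4x4, takes a point from camera to world coordinates). Camera axes: x right, y down, z forward; pixel columns grow to the right and rows downward; lengths in m; the calibration is good to about 2 mm. A picture is of the moment at which its call begins. camera_params takes no time and is no camera call.
- ctrl.hand_in(): hands the job in; it is judged then, once.
Trained networks look in the newest picture that a camera, given by its name, has taken for a name from the list of things; names that differ only in an ending like _2 or _b are one class to them, and where a whole thing is asked for, a point or a joint stands for the part that bears it (a point fixed in the world has none). Each returns a list of dicts, best first, with "score" (0 to 1); they miss things now and then, are a little off and sometimes report something else, mostly with a low value. They report only what shows in the picture. A call takes as long as a camera call.
- ctrl.outline_of(camera, target): "region" (400x640 bool, what is visible of it) and "position" ([column, row] in pixels, amid what is visible of it).
The state is a dict: "time_s": time; "q": joint angles; "dq": joint speeds; "joint_efforts": joint torques, N m; "eef_pos": TCP position; "eef_rot": TCP orientation; "wrist_force": force on the tool from outside, world axes, zero at the start; "torque": the same for the moment, N m; "opening": opening from 0.0 (shut) to 1.0 (fully open); "grasp_force": force on a finger pad.
Only numpy, scipy, OpenCV 4.12 (cv2) and the standard library are available. Lean on these libraries where they do the work, as an engineer would, in place of code of your own. Each camera call takes 0.05 s, during which the arm holds its last target. There are 200 camera calls.

## Working session

There is one attempt and no reset: what is moved stays moved. The work goes in short steps, Python scripts to look and compute and a tool call to move; the robot and the scene stay as the last step left them, time stands still between calls to the robot, and variables do not carry over. Pictures are saved under pics/ and viewed, at most 10 in all, crops included, and the job is handed in when it is done.

Besides the shell and the picture viewer there is one more tool, called as name(argument=value, ...), one argument or row to a line, values as JSON. apply_moves: Moves the arm, as the interface text tells. Its arguments: {"type":"object","properties":{"moves":{"type":"array"}},"required":["moves"]}

```bash
mkdir -p pics; cat > h.py <<'E'
import numpy as np, cv2
from bench import ctrl
def w(cam,px,depth):
    p=ctrl.camera_params(cam);u=cv2.undistortPoints(np.array(px,float).reshape(-1,1,2),np.array(p['K']),np.array(p['dist'])).reshape(-1,2)
    d=np.array(depth,float).reshape(-1,1)
    c=np.hstack([u*d,d]);T=np.array(p['cam_to_world']);return c@T[:3,:3].T+T[:3,3]
def cloud(cam,reg,depth):
    r,c=np.nonzero(reg&(depth>0));return w(cam,np.c_[c,r],depth[r,c])
E
python3 - <<'E'
from h import *
np.set_printoptions(precision=4,suppress=True)
for cam in ['top','side']:
    im,d=ctrl.camera(cam);cv2.imwrite(f'pics/{cam}0.png',im[:,:,::-1]);np.savez(f'{cam}.npz',im=im,d=d)
    print(cam,np.array(ctrl.camera_params(cam)['cam_to_world'])[:3,3])
    for n in ['stand','pad_left','pad_right','ball_marker','block_marker','pointer_tip','hull','glue_bottle','jar','sanding_block','screwdriver']:
        for o in ctrl.outline_of(cam,n)[:2]:
            P=cloud(cam,o['region'],d)
            if len(P): print(n,round(o['score'],2),np.round(o['position']),len(P),np.median(P,0),P.min(0),P.max(0))
print(ctrl.get_obs())
E
```

```text
top [0.3294 0.0357 1.2882]
stand 0.89 [291. 201.] 9949 [0.5611 0.0567 0.0757] [ 0.4211 -0.0765 -0.0086] [0.7839 0.2019 0.2653]
pad_left 0.54 [268. 234.] 224 [0.4818 0.1477 0.0838] [0.4633 0.129  0.0728] [0.5014 0.1669 0.0902]
pad_right 0.53 [350. 223.] 198 [ 0.5003 -0.0497  0.084 ] [ 0.4816 -0.0667  0.0749] [ 0.5207 -0.033   0.0932]
ball_marker 0.6 [313. 120.] 73 [0.6849 0.0394 0.2876] [0.6782 0.0324 0.0026] [0.7839 0.0457 0.3008]
pointer_tip 0.59 [290. 199.] 6436 [0.5598 0.0562 0.0762] [ 0.4568 -0.0758 -0.005 ] [0.6962 0.183  0.1816]
hull 0.83 [304. 195.] 1751 [0.5643 0.056  0.123 ] [0.4805 0.023  0.0712] [0.6681 0.0901 0.159 ]
hull 0.59 [351. 223.] 181 [ 0.502  -0.0494  0.0842] [ 0.4834 -0.0643  0.0764] [ 0.5207 -0.033   0.0932]
glue_bottle 0.95 [384. 180.] 632 [ 0.6041 -0.1402  0.1061] [ 0.5862 -0.1737 -0.0037] [ 0.6559 -0.1189  0.167 ]
jar 0.87 [213. 194.] 593 [0.5836 0.2789 0.0728] [ 0.5601  0.254  -0.0039] [0.6323 0.3263 0.0831]
sanding_block 0.77 [410. 243.] 483 [ 0.4612 -0.2     0.0279] [ 0.427  -0.2292 -0.0046] [ 0.4994 -0.1736  0.0345]
sanding_block 0.27 [214. 192.] 565 [0.
[... 1008 characters left out ...]
771]
sanding_block 0.6 [309. 348.] 989 [ 0.4601 -0.2088  0.0257] [ 0.423  -0.2295 -0.0039] [ 0.4986 -0.1758  0.0301]
screwdriver 0.8 [219. 203.] 330 [0.3819 0.256  0.0175] [0.3361 0.2409 0.0034] [0.4877 0.2849 0.0259]
{'time_s': 1.2, 'q': array([-1.3643,  0.1808,  1.607 ,  0.    ,  1.3538, -0.2063]), 'dq': array([ 0.0002, -0.0014,  0.0004,  0.0012,  0.    ,  0.0002]), 'joint_efforts': array([ -0.0018, -44.4862, -35.1684,  -0.0003,   0.0007,   0.    ]), 'eef_pos': array([ 0.2307, -0.5267,  0.2313]), 'eef_rot': array([0.    , 0.9788, 0.2049, 0.    ]), 'wrist_force': array([0.761 , 0.4488, 0.0879]), 'torque': array([-0.0171,  0.0039,  0.0426]), 'grasp_force': 0.0, 'opening': 0.9989410275252867}
```

```bash
python3 - <<'E'
from h import *
a=np.load('top.npz')['im'];b=np.load('side.npz')['im']
A=cv2.resize(a[90:260,190:430],None,fx=3,fy=3)[:,:,::-1];B=cv2.resize(b[90:290,230:430],None,fx=3,fy=3)[:,:,::-1]
cv2.imwrite('pics/A.png',A);cv2.imwrite('pics/B.png',B)
E
```

```text
(no output)
```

View pics/A.png

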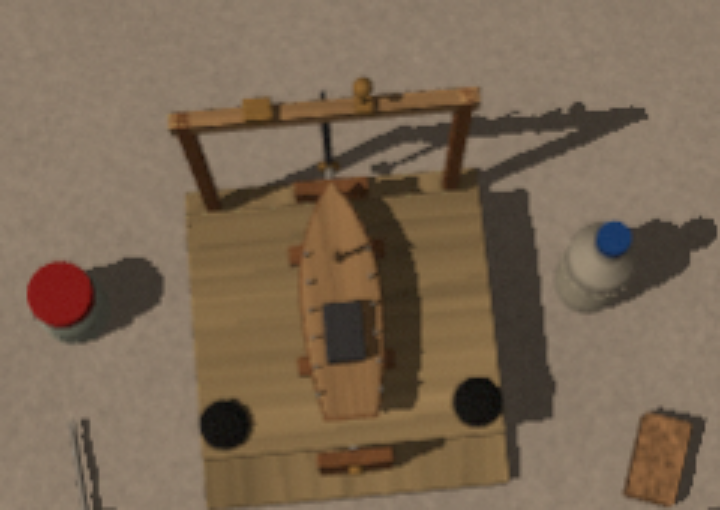

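View pics/B.png

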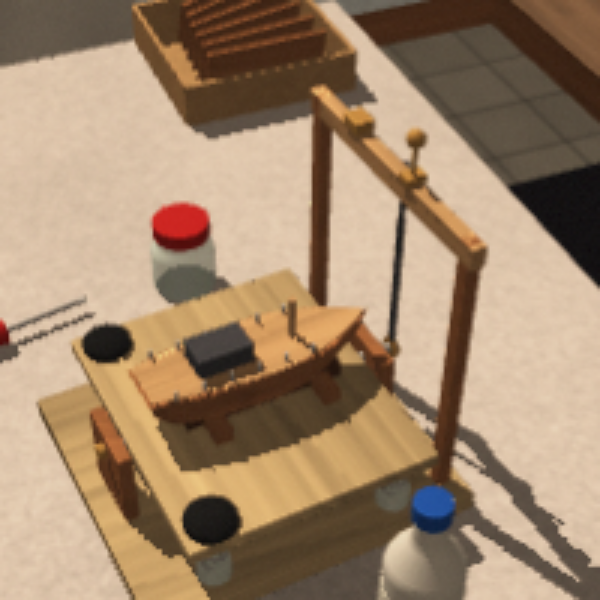

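The right-hand pad (top px ~(350,223)) is on the same side as the ball marker (top px ~(311,119)). The block is on the left at ~(276,126). Next I refine the marker's y in the stand frame.

```bash
cat > m.py <<'E'
from h import *
np.set_printoptions(precision=4,suppress=True)
for cam in ['top','side']:
    f=np.load(cam+'.npz');d=f['d'];P=cloud(cam,d>0,d)
    Q=P[(abs(P[:,2]-.255)<.005)&(abs(P[:,0]-.683)<.04)&(abs(P[:,1]-.067)<.13)]
    c=cv2.minAreaRect((Q[:,:2]*1000).astype(np.float32));print(cam,'rail',len(Q),c)
    B=P[(P[:,2]>.275)&(P[:,2]<.31)&(abs(P[:,0]-.683)<.05)&(abs(P[:,1]-.04)<.05)];print('ball',len(B),B.mean(0),B.min(0),B.max(0))
    pl=P[(abs(P[:,2]-.076)<.004)&(abs(P[:,0]-.566)<.14)&(abs(P[:,1]-.056)<.15)]
    print('plate',len(pl),cv2.minAreaRect((pl[:,:2]*1000).astype(np.float32)))
    if cam=='top':
        k=ctrl.camera_params(cam)
ex=np.array([.9955,.0946]);ey=np.array([-.0946,.9955]);c=np.array([.5658,.0561])
# rays at known heights
def ray(cam,px,z):
    a=w(cam,[px],[1.])[0];o=np.array(ctrl.camera_params(cam)['cam_to_world'])[:3,3];return o+(a-o)*(z-o[2])/(a[2]-o[2])
for n,cam,px,z in [('ball','top',(190+363/3,90+88/3),.289),('ball','side',(230+416/3,90+138/3),.289),('railL','top',(190+180/3,90+121/3),.255),('railR','top',(190+471/3,90+97/3),.255),('clip','top',(190+361/3,90+101/3),.262),('clip','side',(230+413/3,90+176/3),.262)]:
    p=ray(cam,px,z);q=p[:2]-c;print(n,cam,p,'stand',q@ex,q@ey)
E
python3 m.py
```

```text
top rail 554 ((686.3515625, 67.82186889648438), (20.181201934814453, 217.64068603515625), 5.153243541717529)
ball 38 [0.6856 0.0395 0.2938] [0.68   0.0332 0.2874] [0.6919 0.0454 0.3008]
plate 5503 ((572.73046875, 56.5611572265625), (256.2029724121094, 240.1267852783203), 5.138593673706055)
side rail 405 ((684.7574462890625, 67.35414123535156), (16.598464965820312, 220.18064880371094), 6.051463603973389)
ball 43 [0.686  0.0394 0.2888] [0.6802 0.0349 0.2754] [0.6932 0.0476 0.2955]
plate 4466 ((573.05908203125, 57.635459899902344), (255.31907653808594, 240.69529724121094), 5.840638160705566)
ball top [0.6862 0.0393 0.289 ] stand 0.11826853433270279 -0.02813250690163889
ball side [0.6855 0.0385 0.289 ] stand 0.11753458781143966 -0.028831432125656625
railL top [0.6741 0.1674 0.255 ] stand 0.11834963399326189 0.10056041523766993
railR top [ 0.6918 -0.0364  0.255 ] stand 0.11667304125698238 -0.10397839419143835
clip top [0.6863 0.0408 0.262 ] stand 0.1184993049731098 -0.026670890791152466
clip side [0.6832 0.0338 0.262 ] stand 0.11477017518568587 -0.033267612858045255
```

Marker is at stand y ≈ −28.5 mm, so tilt is ≈ −0.157 rad and the right pad goes down ≈ 16 mm. The pad top is at world (0.501, −0.051, 0.086). I'll travel at the current height with the jaw shut.

apply_moves(
  moves=[
    {"jaw": 0,"offset": [44,-33,0],"rot": [0,0,0]},
    {"jaw": 0,"offset": [44,-33,0],"rot": [0,0,0]},
    {"jaw": 0,"offset": [44,-33,0],"rot": [0,0,0]},
    {"jaw": 0,"offset": [44,-33,0],"rot": [0,0,0]},
    {"jaw": 0,"offset": [44,-33,0],"rot": [0,0,0]},
  ],
)

```text
time_s: 1.82
eef_pos: [0.3667, -0.2858, 0.2316]
eef_rot: [0.0, 0.979, 0.205, 0.0]
wrist_force: [0.8, -0.9, 0.4]
opening: 0.001
grasp_force: 0.0
```

apply_moves(
  moves=[
    {"jaw": 0,"offset": [44,-33,0],"rot": [0,0,0]},
    {"jaw": 0,"offset": [44,-33,0],"rot": [0,0,0]},
    {"jaw": 0,"offset": [44,-33,0],"rot": [0,0,0]},
    {"jaw": 0,"offset": [42,-31,0],"rot": [0,0,0]},
    {"jaw": 0,"offset": [42,-31,0],"rot": [0,0,0]},
  ],
)

```text
time_s: 2.45
eef_pos: [0.5001, -0.0515, 0.2316]
eef_rot: [0.0, 0.979, 0.205, 0.0]
wrist_force: [0.1, -0.3, 1.1]
opening: 0.001
grasp_force: 0.0
```

apply_moves(
  moves=[
    {"jaw": 0,"offset": [0,0,20],"rot": [0,0,9]},
    {"jaw": 0,"offset": [0,0,30],"rot": [0,0,9]},
    {"jaw": 0,"offset": [0,0,30],"rot": [0,0,0]},
    {"jaw": 0,"offset": [0,0,20],"rot": [0,0,0]},
    {"jaw": 0,"offset": [0,0,0],"rot": [0,0,0]},
  ],
)

```text
time_s: 3.08
eef_pos: [0.498, -0.0527, 0.1298]
eef_rot: [-0.001, 0.999, 0.049, -0.002]
wrist_force: [-0.6, -0.3, -0.6]
opening: 0.003
grasp_force: 0.0
```

apply_moves(
  moves=[
    {"jaw": 0,"offset": [2,0,20],"rot": [0,0,0]},
    {"jaw": 0,"offset": [0,0,14],"rot": [0,0,0]},
    {"jaw": 0,"offset": [0,0,5],"rot": [0,0,0]},
    {"jaw": 0,"offset": [0,0,4],"rot": [0,0,0]},
    {"jaw": 0,"offset": [0,0,0],"rot": [0,0,0]},
  ],
)

```text
time_s: 3.7
eef_pos: [0.5014, -0.053, 0.0885]
eef_rot: [0.0, 0.999, 0.049, 0.0]
wrist_force: [0.7, 0.4, -0.8]
opening: 0.0
grasp_force: 0.0
```

apply_moves(
  moves=[
    {"jaw": 0,"offset": [0,0,2],"rot": [0,0,0]},
    {"jaw": 0,"offset": [0,0,2],"rot": [0,0,0]},
    {"jaw": 0,"offset": [0,0,2],"rot": [0,0,0]},
    {"jaw": 0,"offset": [0,0,2],"rot": [0,0,0]},
    {"jaw": 0,"offset": [0,0,0],"rot": [0,0,0]},
  ],
)

```text
time_s: 4.32
eef_pos: [0.5015, -0.0532, 0.0804]
eef_rot: [0.0, 0.999, 0.049, 0.0]
wrist_force: [0.1, -1.2, 2.5]
opening: -0.003
grasp_force: 0.9
```

```bash
cat > l.py <<'E'
from h import *
import sys
for cam in ['top','side']:
    im,d=ctrl.camera(cam);np.savez(f'{cam}{sys.argv[1]}.npz',im=im,d=d)
    B=im[85:185,290:430] if cam=='side' else im[100:160,240:360]
    B=cv2.resize(B,None,fx=5,fy=5,interpolation=2)[:,:,::-1]
    globals()[cam]=B
h=np.zeros((800,700,3),np.uint8);h[:500]=side;h[500:,:600]=top
cv2.imwrite(f'pics/L{sys.argv[1]}.png',cv2.resize(h,None,fx=.75,fy=.75))
o=ctrl.get_obs();print(o['eef_pos'],o['wrist_force'])
E
python3 l.py 1
```

```text
[ 0.50151241 -0.05312118  0.08045016] [ 0.3836502  -1.41066411  1.62746369]
```

View pics/L1.png

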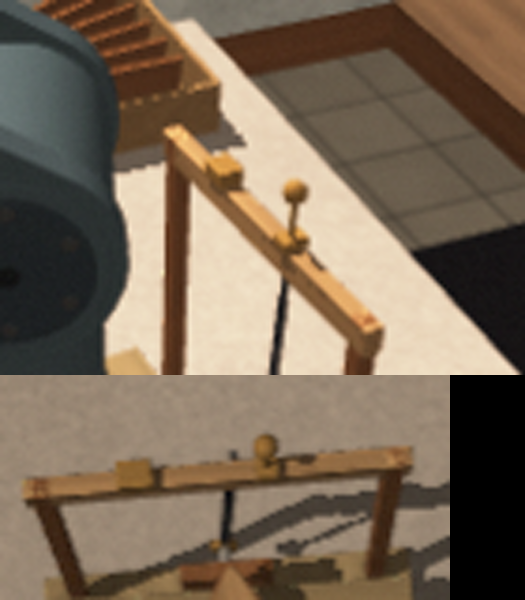

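```bash
cat > t.py <<'E'
from h import *
import sys
ex=np.array([.9955,.0946]);ey=np.array([-.0946,.9955]);c=np.array([.5658,.0561])
def ray(cam,px,z):
    a=w(cam,[px],[1.])[0];o=np.array(ctrl.camera_params(cam)['cam_to_world'])[:3,3];return o+(a-o)*(z-o[2])/(a[2]-o[2])
for k in sys.argv[1:]:
    g=np.load(f'top{k}.npz')['im'].min(2).astype(int) if 0 else np.load(f'top{k}.npz')['im'].max(2).astype(float)
    s=g[115:124,290:330]; dk=np.clip(75-s,0,None)
    if k==sys.argv[1]: print(s[:, ::1].astype(int)[:,0:26])
    r,cc=np.nonzero(dk);
    if len(r):
        u=290+np.average(cc,weights=dk[r,cc]);v=115+np.average(r,weights=dk[r,cc])
        q=ray('top',(u,v),.249)[:2]-c;print(k,u,v,'stand',q@ex,q@ey)
E
cp top.npz top0.npz; python3 t.py 0 1
```

```text
[[142 140 140 140 140 141 139 137 140 143 141 140 140 139 137 139 143 140
  139 139 125 119 129 136 143 140]
 [142 140 138 138 138 140 141 143 143 142 140 140 139 140 139 141 141 140
  133 117 108  93  82 113 138 142]
 [142 139 140 138 141 144 144 143 146 146 144 144 141 141 140 140 140 134
  127 131 125 109  87  83 120 137]
 [140 142 142 140 140 142 146 145 143 143 146 143 143 145 141 140 142 134
  133 140 135 121  97  86 116 139]
 [143 145 142 141 138 140 142 135 135 139 140 140 141 140 141 139 138 133
  131 142 136 121  96  76 110 138]
 [142 141 140 141 139 140 129  99 113 136 133 137 139 142 141 139 134 126
  122 128 122 108  87  80 118 139]
 [142 143 142 144 139 140 114  49  98 139 133 139 142 135 135 135 136 122
  110 111 106  93  82 104 127 118]
 [143 145 141 137 136 134 112  54  96 136 135 137 137 125 116 122 120 122
  123 106  84  76  98  94  64  63]
 [141 140 134 122 114 112 113  95 106 127 134 133 130 132 131 132 134 131
  126 118  90  56  67  76  68  57]]
0 311.4860335195531 122.12290502793296 stand 0.12620154530902272 -0.02978326899228391
1 313.04761904761904 122.0952380952381 stand 0.12595236085842976 -0.03307920908335394
```

```bash
cat > t.py <<'E'
from h import *
import sys
ex=np.array([.9955,.0946,0]);ey=np.array([-.0946,.9955,0]);c=np.array([.5658,.0561,0])
def proj(cam,P):
    p=ctrl.camera_params(cam);T=np.linalg.inv(np.array(p['cam_to_world']))
    return cv2.projectPoints(np.array(P),cv2.Rodrigues(T[:3,:3])[0],T[:3,3],np.array(p['K']),np.array(p['dist']))[0].reshape(-1,2)
def shaft(th,r): # th negative = right down, pointer to -y
    return [c+.13*ex+ey*a*np.sin(th)+np.array([0,0,.07+a*np.cos(th)]) for a in r]
# marker: y=-.0285 at tip height
print('marker tilt',np.arcsin(-.0285/.18))
for k in sys.argv[1:]:
  for cam in ['top','side']:
    g=np.load(f'{cam}{k}.npz')['im'].max(2).astype(float);res=[]
    for a in np.arange(.09,.182,.01):
        best=None
        ths=np.arange(-.26,.06,.004);px=proj(cam,[shaft(t,[a])[0] for t in ths]).astype(np.float32)
        v=cv2.remap(g.astype(np.float32),px[:,0].copy(),px[:,1].copy(),1).ravel();i=v.argmin()
        wt=np.clip(v[i]+25-v,0,None)*(abs(ths-ths[i])<.04);res.append((round(a,2),round(float((wt*ths).sum()/wt.sum()),3),int(v[i])))
    print(k,cam,res)
E
python3 t.py 0 1
```

```text
marker tilt -0.15900246458551837
0 top [(np.float64(0.09), 0.002, 25), (np.float64(0.1), 0.001, 21), (np.float64(0.11), 0.003, 18), (np.float64(0.12), 0.001, 44), (np.float64(0.13), -0.139, 68), (np.float64(0.14), -0.252, 61), (np.float64(0.15), -0.25, 63), (np.float64(0.16), -0.234, 57), (np.float64(0.17), -0.221, 62), (np.float64(0.18), 0.003, 53)]Traceback (most recent call last):
  File "t.py", line 13, in <module>
    g=np.load(f'{cam}{k}.npz')['im'].max(2).astype(float);res=[]
      ~~~~~~~^^^^^^^^^^^^^^^^^
    fid = stack.enter_context(open(os.fspath(file), "rb"))
                              ~~~~^^^^^^^^^^^^^^^^^^^^^^^
FileNotFoundError: [Errno 2] No such file or directory: 'side0.npz'
```

Excellent: the shaft model gives a tilt of 0.002 at level in the top view. Next, the pressed reading.

```bash
cp side.npz side0.npz; sed -i 's/np.arange(.09,.182,.01)/[.09,.1,.11,.18] if cam=="top" else [.09,.1,.11,.12,.13,.14]/' t.py; python3 t.py 0 1
```

```text
marker tilt -0.15900246458551837
0 top [(0.09, 0.002, 25), (0.1, 0.001, 21), (0.11, 0.003, 18), (0.18, 0.003, 53)]
0 side [(0.09, 0.007, 36), (0.1, 0.007, 28), (0.11, 0.004, 32), (0.12, 0.004, 28), (0.13, 0.009, 37), (0.14, -0.001, 51)]
1 top [(0.09, -0.052, 29), (0.1, -0.05, 24), (0.11, -0.048, 21), (0.18, -0.055, 65)]
1 side [(0.09, -0.046, 46), (0.1, -0.052, 35), (0.11, -0.049, 35), (0.12, -0.047, 36), (0.13, -0.051, 37), (0.14, -0.052, 71)]
```

apply_moves(
  moves=[
    {"jaw": 0,"offset": [0,0,3],"rot": [0,0,0]},
    {"jaw": 0,"offset": [0,0,3],"rot": [0,0,0]},
    {"jaw": 0,"offset": [0,0,2],"rot": [0,0,0]},
    {"jaw": 0,"offset": [0,0,1],"rot": [0,0,0]},
    {"jaw": 0,"offset": [0,0,0],"rot": [0,0,0]},
  ],
)

```text
time_s: 5.05
eef_pos: [0.5016, -0.0532, 0.0714]
eef_rot: [0.0, 0.999, 0.049, 0.0]
wrist_force: [-0.1, -4.4, 4.1]
opening: -0.005
grasp_force: 2.5
```

```bash
python3 l.py 2; python3 t.py 2
```

```text
[ 0.50152258 -0.05315259  0.07146739] [ 0.95082479 -4.26744334  3.99260891]
marker tilt -0.15900246458551837
2 top [(0.09, -0.133, 30), (0.1, -0.132, 25), (0.11, -0.132, 23), (0.18, -0.174, 95)]
2 side [(0.09, -0.138, 44), (0.1, -0.138, 34), (0.11, -0.138, 35), (0.12, -0.139, 32), (0.13, -0.144, 45), (0.14, -0.14, 70)]
```

View pics/L2.png

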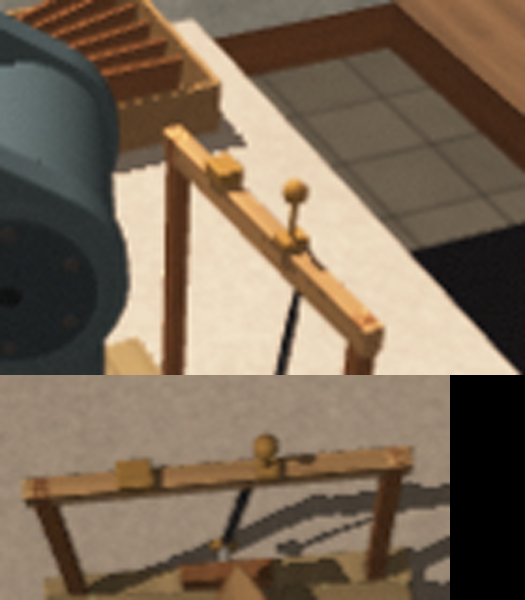

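Tilt is −0.137 (pointer at about −24.5 mm), with the shaft at side-crop ~(297,295) closing on the marker. It needs ≈ 2 mm more, then a hold.

apply_moves(
  moves=[
    {"jaw": 0,"offset": [0,0,1],"rot": [0,0,0]},
    {"jaw": 0,"offset": [0,0,1.1],"rot": [0,0,0]},
    {"jaw": 0,"offset": [0,0,0],"rot": [0,0,0]},
    {"jaw": 0,"offset": [0,0,0],"rot": [0,0,0]},
    {"jaw": 0,"offset": [0,0,0],"rot": [0,0,0]},
  ],
)

```text
time_s: 5.78
eef_pos: [0.5015, -0.0531, 0.0694]
eef_rot: [0.0, 0.999, 0.049, 0.0]
wrist_force: [0.9, -4.6, 5.1]
opening: -0.0
grasp_force: 2.8
```

```bash
python3 l.py 3; python3 t.py 3
```

```text
[ 0.50153287 -0.05315819  0.06935364] [ 0.32940988 -5.33599928  4.59934333]
marker tilt -0.15900246458551837
3 top [(0.09, -0.153, 31), (0.1, -0.148, 26), (0.11, -0.152, 26), (0.18, -0.174, 95)]
3 side [(0.09, -0.159, 40), (0.1, -0.156, 34), (0.11, -0.162, 36), (0.12, -0.163, 36), (0.13, -0.162, 67), (0.14, -0.16, 45)]
```

apply_moves(
  moves=[
    {"jaw": 0,"offset": [0,0,0],"rot": [0,0,0]},
    {"jaw": 0,"offset": [0,0,0],"rot": [0,0,0]},
    {"jaw": 0,"offset": [0,0,0],"rot": [0,0,0]},
    {"jaw": 0,"offset": [0,0,0],"rot": [0,0,0]},
    {"jaw": 0,"offset": [0,0,0],"rot": [0,0,0]},
  ],
)

```text
time_s: 6.5
eef_pos: [0.5015, -0.0531, 0.0694]
eef_rot: [0.0, 0.999, 0.049, 0.0]
wrist_force: [0.7, -5.4, 4.6]
opening: -0.001
grasp_force: 2.8
```

apply_moves(
  moves=[
    {"jaw": 0,"offset": [0,0,0],"rot": [0,0,0]},
    {"jaw": 0,"offset": [0,0,0],"rot": [0,0,0]},
    {"jaw": 0,"offset": [0,0,0],"rot": [0,0,0]},
    {"jaw": 0,"offset": [0,0,0],"rot": [0,0,0]},
    {"jaw": 0,"offset": [0,0,0],"rot": [0,0,0]},
  ],
)

```text
time_s: 7.12
eef_pos: [0.5015, -0.0532, 0.0694]
eef_rot: [0.0, 0.999, 0.049, 0.0]
wrist_force: [0.4, -4.9, 5.1]
opening: 0.001
grasp_force: 2.8
```

View pics/L3.png

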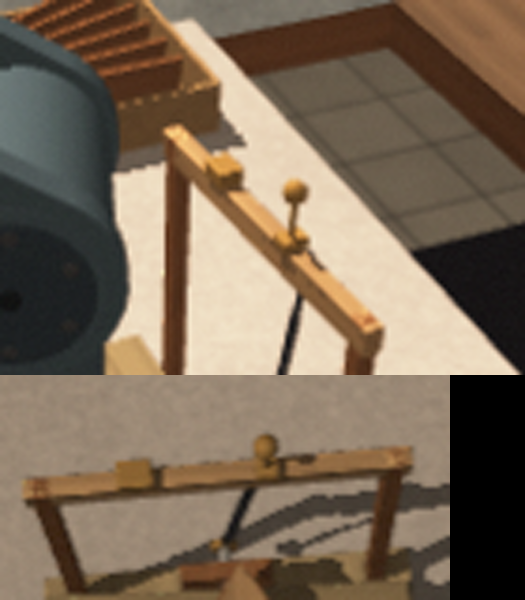

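Tilt is −0.157, so the pointer is at −28 mm and in line with the marker; it was held over 1.3 s with about 5 N. Releasing gently.

apply_moves(
  moves=[
    {"jaw": 0,"offset": [0,0,-3],"rot": [0,0,0]},
    {"jaw": 0,"offset": [0,0,-4],"rot": [0,0,0]},
    {"jaw": 0,"offset": [0,0,-4],"rot": [0,0,0]},
    {"jaw": 0,"offset": [0,0,-4],"rot": [0,0,0]},
    {"jaw": 0,"offset": [0,0,-5],"rot": [0,0,0]},
  ],
)

```text
time_s: 7.75
eef_pos: [0.5003, -0.0524, 0.0888]
eef_rot: [-0.001, 0.999, 0.049, -0.001]
wrist_force: [-0.2, 0.3, -0.4]
opening: -0.003
grasp_force: 0.0
```

apply_moves(
  moves=[
    {"jaw": 0,"offset": [0,0,-15],"rot": [0,0,0]},
    {"jaw": 0,"offset": [0,0,-30],"rot": [0,0,0]},
    {"jaw": 0,"offset": [0,0,-30],"rot": [0,0,0]},
    {"jaw": 0,"offset": [0,0,-20],"rot": [0,0,0]},
    {"jaw": 0,"offset": [0,0,0],"rot": [0,0,0]},
  ],
)

```text
time_s: 8.38
eef_pos: [0.5025, -0.0534, 0.1866]
eef_rot: [0.001, 0.999, 0.049, 0.002]
wrist_force: [-0.1, 0.1, -0.2]
opening: 0.002
grasp_force: 0.0
```

apply_moves(
  moves=[
    {"jaw": 0,"offset": [0,0,0],"rot": [0,0,0]},
    {"jaw": 0,"offset": [0,0,0],"rot": [0,0,0]},
    {"jaw": 0,"offset": [0,0,0],"rot": [0,0,0]},
    {"jaw": 0,"offset": [0,0,0],"rot": [0,0,0]},
    {"jaw": 0,"offset": [0,0,0],"rot": [0,0,0]},
  ],
)

```text
time_s: 9.0
eef_pos: [0.5012, -0.053, 0.184]
eef_rot: [-0.0, 0.999, 0.049, -0.0]
wrist_force: [-0.7, 0.4, -0.1]
opening: 0.002
grasp_force: 0.0
```

apply_moves(
  moves=[
    {"jaw": 0,"offset": [0,0,0],"rot": [0,0,0]},
    {"jaw": 0,"offset": [0,0,0],"rot": [0,0,0]},
    {"jaw": 0,"offset": [0,0,0],"rot": [0,0,0]},
    {"jaw": 0,"offset": [0,0,0],"rot": [0,0,0]},
    {"jaw": 0,"offset": [0,0,0],"rot": [0,0,0]},
  ],
)

```text
time_s: 9.62
eef_pos: [0.5013, -0.053, 0.1842]
eef_rot: [-0.0, 0.999, 0.049, 0.0]
wrist_force: [0.0, -0.4, 0.6]
opening: 0.002
grasp_force: 0.0
```

```bash
python3 l.py 4; python3 t.py 4
```

```text
[ 0.50127356 -0.05297759  0.18418796] [ 0.01358394 -0.24490582 -0.25824889]
marker tilt -0.15900246458551837
4 top [(0.09, 0.002, 29), (0.1, 0.001, 26), (0.11, 0.003, 22), (0.18, 0.003, 59)]
4 side [(0.09, 0.007, 39), (0.1, 0.008, 31), (0.11, 0.003, 33), (0.12, 0.005, 28), (0.13, 0.009, 39), (0.14, -0.0, 56)]
```

Level again and free of contact.

```bash
python3 -c "
from bench import ctrl
print(ctrl.hand_in())"
```

```text
the job is handed in; nothing more can be done
None
```

I pressed the right-hand pad and held the pointer about 1.4 s at an estimated −28 mm, against the ball marker's measured −28.5 mm, then let the cradle spring back level and handed the job in; no verdict was shown.

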